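# Open the bathroom bin up for cleaning and hold its flap at the pointer

## Robot

A 7-joint arm with a two-finger parallel gripper is mounted at the origin on the work surface. World frame = base frame: x ahead of the robot, y to its left, z up, the work surface at z = 0. Lengths are in m, angles in rad, forces in N, time in s.
With the tool pointing down it reaches from about 0.4 to 0.875 m from the base axis. Payload 6.5 kg.
Tool frame: the origin (TCP) lies midway between the tips of the shut fingers; the grasp point (between the pads) lies 19 mm behind it; z points along the fingers, y is the direction in which the jaws open and shut (so a half turn about z gives the same grasp; the last joint's range is limited). The gripper opens to 85 mm and grips with 20 to 120 N. Pads are 22 mm wide; open, the fingers measure 114 mm over their backs; the gripper's body (76 mm by 85 mm) begins 54 mm behind the grasp point. The pads swing forward as they close: fully open they stand 13 mm farther back than shut.
Start: joints at [1.158, 0.536, -0.004, 1.538, 0.003, 1.067, -0.071], TCP at [0.221, -0.611, 0.231] pointing down, gripper open.
Joint ranges: [-2.7, 2.7], [-0.37, 2.16], [-1.27, 1.26], [0.24, 2.4], [-1.31, 4.45], [0.19, 1.91], [-2.76, 2.76]. Speed limits (rad/s): [2.39, 2.39, 3.14, 3.14, 3.14, 3.14, 3.14].

## Interface

Orientations are given as a rotation vector (axis times angle).
In Python, from station import r gives the robot as it stands. The module is installed in compiled form; this text tells all that it offers.
- The arm moves only by the shell command python3 -m handwheel 'ROWS' [FORCE]. ROWS is a JSON object of lists of equal length, an entry for each row: "dr": the turn, a rotation vector about the tool's x, y, z in degrees, a list of three; "travel": the shift along the tool's x, y, z in mm, a list of three; "fingers": the gripper's target within -1 to 1 (fully open at 1, half-way at 0, shut at -1). A call has 1 to 5 rows; each row shifts and turns the commanded pose from where the row before left it, along the tool's axes as they then stand; what a row does not reach is not made up. A row lasts 1/12 s, in which the tool goes at most 41.7 mm and 7.16 degrees, less where a joint would pass 70% of its speed; a pose out of reach is approached as far as the arm can. A call is refused whole if a number of a shift passes 41.7 or a number of a turn 7.16, either way. A call with a gripper value outside its range is refused whole. The fingers move at their own pace and stop on an object; FORCE is the grip in N (left out, the last holds). Time passes only in rows, so rows that do not move let the fingers close. It gives the time, the measured TCP pose, the force and the opening at its end, in the units of the state.
- r.read_state(): the state, without advancing time (a new reading comes with each control period).
- r.camera(name): name is "scene" or "side" or "wrist"; returns a dict with "pixels" (400x640x3 uint8, blue, green, red), "mtx" (3x3 intrinsics, pixels), "xyz" and "orientation" of the camera in the world. Camera axes: x right, y down, z forward; pixel columns grow to the right and rows downward; lengths in m; the calibration is good to about 2 mm. The wrist camera is an equidistant fisheye: a pixel r from the principal point sees the ray r / f radians off the axis. A picture is of the moment at which its call begins. There is no depth.
- r.close_job(): hands the job in, once; it reports no verdict.
Trained networks look in a picture, given as the dict that the camera call returned (one of the last four; its "shot" number tells which), for a name from the list of things; names that differ only in an ending like _2 or _b are one class to them, and where a whole thing is asked for, a point or a joint stands for the part that bears it (a point fixed in the world has none). Each returns a list of dicts, best first, with "conf" (0 to 1); they miss things now and then, are a little off and sometimes report something else, mostly with a low value. They report only what shows in the picture. A call takes as long as a camera call.
- r.silhouettes(picture, label): "mask" (400x640 bool, what is visible of it).
- r.tip_of(picture, label): "at" ([x, y, z] in m, in world coordinates, good to about 4 mm: a listed point, or the origin of a listed thing).
The state is a dict: "clock": time; "joint_positions": joint angles; "joint_velocities": joint speeds; "tau": joint torques, N m; "eef_pos": TCP position; "tool_rot": TCP orientation; "wrist_force": force on the tool from outside, world axes, zero at the start; "wrist_torque": the same for the moment, N m; "finger_gap": finger opening in m.
Only numpy, scipy, OpenCV 4.12 (cv2) and the standard library are available. Lean on these libraries where they do the work, as an engineer would, in place of code of your own. Each camera call takes 0.05 s, during which the arm holds its last target.

## Task

Open the round white bin up for cleaning: pull the catch drawer in its base out to the stop by its handle, then take the bar on the front of the round flap, swing the flap up until it lies parallel with the dark pointer arm on the bin's side, and keep holding it there, because it falls shut by itself. Finish while still holding the flap steady at that angle, with the drawer left open, the pointer where it was set and the things around the bin left where they stand.

Things in the scene. Friction and masses are not known exactly. Their poses are not given: they have to be found in the camera images.
- bin: the fixed white bin: a base 240 mm deep (drawer front included) (x) x 220 wide (y) x 70 high holding a drawer, on it a 126 mm wide round drum whose tilted head reaches about 220 mm high. Origin: on the surface, 125 mm behind the drawer's shut front; its x axis points from the drawer side to the back, y to the pointer's side, z up
- drawer (a joint): how far the drawer is out, m: 0 shut, 0.055 at the stop; it starts shut or a little ajar, slides along the bin's -x with 1 to 2 N of friction and stays where it is left
- drawer_handle (a point): middle of the drawer's steel handle, a level round bar 10 mm thick and 90 mm long along the bin's y, 45 mm above the surface, 40 mm in front of the drawer's front (about 35 mm free behind it) and open above; moves with the drawer; axes as the bin's
- flap: round white flap, 124 mm wide, 6 thick, about 0.24 kg (varies), on the tilted mouth. Origin: on the hinge axis, 216 mm above the surface, 89 mm behind the bin's origin. y: hinge axis (the bin's y); x: in the flap's plane, from the front bar to the hinge. Closed, its front is 0.35 rad (20 deg) lower than the hinge; it swings freely up by at most 1.45 rad and falls shut when let go
- flap_bar (a point): middle of the steel grip bar on the flap's front, a round bar 12 mm thick and 80 mm long along the hinge direction, in the flap's plane, 167 mm from the hinge axis; 36 mm free between the bar and the flap's edge, nothing above it; about 158 mm above the surface when closed. Axes as the flap's
- pointer: straight dark steel pointer arm, 150 mm long, 12 high, 6 thick, at the bin's +y side, 107 mm from its middle plane, on the flap's hinge axis, set (stiff) 0.5 to 0.95 rad above the closed flap; origin on the hinge axis in the bin's middle plane; x points along the arm to the hinge: the flap is at the mark when its x axis is parallel to this one
- denture_cup: lidded aqua plastic denture cup, 84 mm wide, 76 mm tall; origin: centre of its underside; stands beside the bin, leave alone
- tumbler: white ceramic tumbler, 74 mm wide, 95 mm tall; origin: centre of its underside; leave alone
- tray: stainless steel tray 120 x 160 mm with an 18 mm raised rim; origin: centre of its underside; leave alone
- nail_clipper: chrome nail clipper 75 mm long lying in the tray; origin: centre of its underside; leave alone
- hairbrush: brown plastic hairbrush 220 mm long, 35 mm tall, lying bristles down; origin: on the surface at mid-length; leave alone
- pointer_tip (a point): free end of the pointer arm, 150 mm from the hinge axis; axes as the pointer's

How it is judged:
On the way, in this order (a step that is already met when the one before it is completed fails the run):
1. the drawer is pulled out to its stop (value of joint drawer above 0.049 m), for 0.2 s.
2. the flap is swung up to the pointer and held steady (angle between the x axis of flap and the x axis of pointer, either way round below 0.08 rad and contact force between flap and the fingers above 0.2 N and angular speed of flap below 0.15 rad/s), for 0.3 s.
At the end, for the whole second after the job is handed in: The robot's fingers hold the flap (contact over 0.2 N) within 0.08 rad (about 4.5 deg) of parallel to the pointer, nearly still (under 0.15 rad/s), and the drawer is at least 47 mm out of its 55 mm (all of step 2 and value of joint drawer above 0.047 m); the arm keeps its last pose, push and grip.
It fails at once if the pointer is turned by more than about 0.08 rad (distance of pointer_tip from where it was at the start of the episode above 0.012 m).
It fails at once if a thing beside the bin is pushed or lifted more than 30 mm away (distance of any of denture_cup, tumbler, tray, nail_clipper, hairbrush from where it was at the start of the episode above 0.03 m).
It also fails if it takes over 48 s, if anything falls off the work surface, if the arm or the gripper's body presses on something with over 40 N, if the wrist force passes 120 N, or if a joint passes its speed limit or range.

## Working session

There is one attempt and no reset: what is moved stays moved. The work goes in short steps, Python scripts to look and compute and a shell command to move; the robot and the scene stay as the last step left them, time stands still between calls to the robot, and variables do not carry over. Pictures are saved under pics/ and viewed, and the job is handed in when it is done.

```bash
mkdir -p pics; ls; python3 - <<'E'
from station import r
import cv2
s=r.read_state(); print(s)
for n in ["scene","side"]:
    c=r.camera(n); cv2.imwrite(f"pics/{n}0.png",c["pixels"]); print(n,c["mtx"],c["xyz"],c["orientation"],c["shot"])
    for l in ["drawer_handle","flap_bar","flap","pointer","pointer_tip","bin","denture_cup","tumbler","tray","hairbrush"]:
        t=r.tip_of(c,l); print(l,[(x["conf"],x["at"]) for x in t[:2]])
E
```

```text
pics
{'clock': 0.0, 'joint_positions': array([ 1.15776915,  0.53719976, -0.00449202,  1.53888329,  0.00259569,
        1.06730032, -0.07120293]), 'joint_velocities': array([-5.34183500e-04, -2.75166679e-04, -1.79178723e-03,  8.73812881e-04,
        8.83510354e-04,  1.44577123e-05, -1.06241746e-03]), 'tau': array([-6.72767237e-04, -5.83417046e+01,  1.04838051e+00, -2.59100944e+01,
        1.22522758e-02,  9.61961778e-03, -4.34648950e-05]), 'eef_pos': array([ 0.22074016, -0.61068509,  0.23038686]), 'tool_rot': array([-3.09273064e+00, -5.41942976e-01,  6.37071147e-04]), 'wrist_force': array([ 0.06068807, -0.97348452,  0.7381241 ]), 'wrist_torque': array([ 0.02729908, -0.00522299, -0.02404707]), 'finger_gap': 0.08566542670491768}
scene [[365.11919312   0.         321.54800168]
 [  0.         365.11919312 200.73460438]
 [  0.           0.           1.        ]] [ 0.87317284 -0.26335856  0.75412895] [-2.4132547  -0.93014967  0.28069041] 1
drawer_handle [(0.61, [0.492, -0.0476, 0.0463])]
flap_bar [(0.91, [0.5855, -0.0215, 0.161])]
flap [(0.74, [0.7392, 0.0239, 0.2146]), (0.42, [0.5734, 0.09
[... 275 characters left out ...]
8, 0.0012])]
side [[414.5715284    0.         309.24475016]
 [  0.         414.5715284  204.81709897]
 [  0.           0.           1.        ]] [ 0.36013391 -0.49582048  0.74414046] [-2.34071359  0.55825231 -0.23412105] 2
drawer_handle [(0.6, [0.4311, 0.1553, 0.0021])]
flap_bar [(0.6, [0.5898, -0.0187, 0.1613])]
flap []
pointer []
pointer_tip [(0.65, [0.5759, 0.0891, 0.2693]), (0.22, [0.5897, -0.017, 0.1589])]
bin [(0.91, [0.6532, 0.0027, -0.0048]), (0.37, [0.4908, -0.0474, 0.0454])]
denture_cup [(0.69, [0.6078, 0.1837, 0.0019]), (0.41, [0.6031, -0.2363, -0.0014])]
tumbler [(0.69, [0.7249, -0.1968, 0.0045])]
tray [(0.98, [0.617, -0.2495, 0.001])]
hairbrush [(0.62, [0.4318, 0.1526, 0.0013])]
```

View pics/scene0.png

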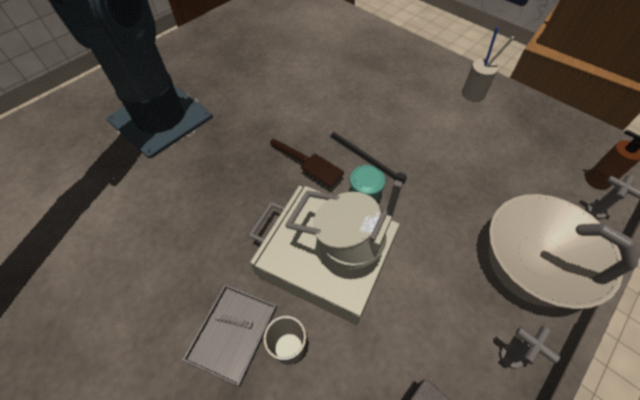

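View pics/side0.png

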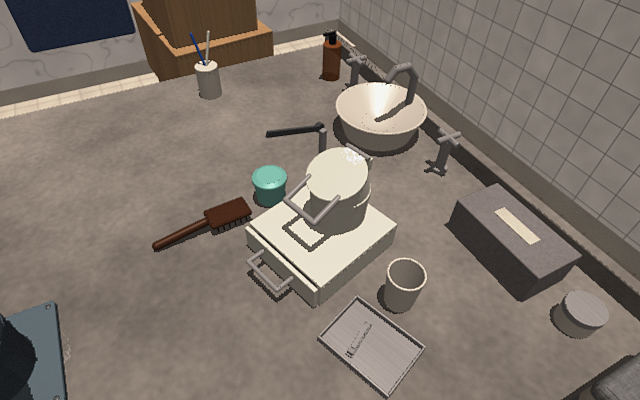

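The scene view shows the bin at about (325,250), its handle at (268,222) and the flap bar at (300,212). The pointer runs from (335,135) to (403,178). The side view shows the handle at (270,273), the bar at (312,210) and the pointer tip at (268,133). Next I'll triangulate bar and handle from my own pixel picks.

```bash
python3 - <<'E'
import cv2
a=cv2.imread("pics/scene0.png")[120:270,230:420]; b=cv2.imread("pics/side0.png")[110:310,230:400]
cv2.imwrite("pics/scz.png",cv2.resize(a,None,fx=4,fy=4,interpolation=cv2.INTER_CUBIC))
cv2.imwrite("pics/siz.png",cv2.resize(b,None,fx=3,fy=3,interpolation=cv2.INTER_CUBIC))
E
```

```text
(no output)
```

View pics/scz.png

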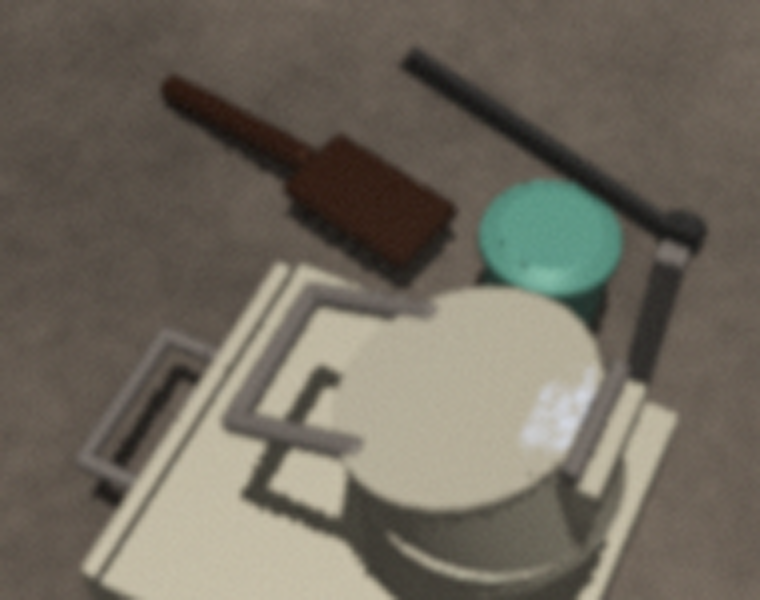

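View pics/siz.png

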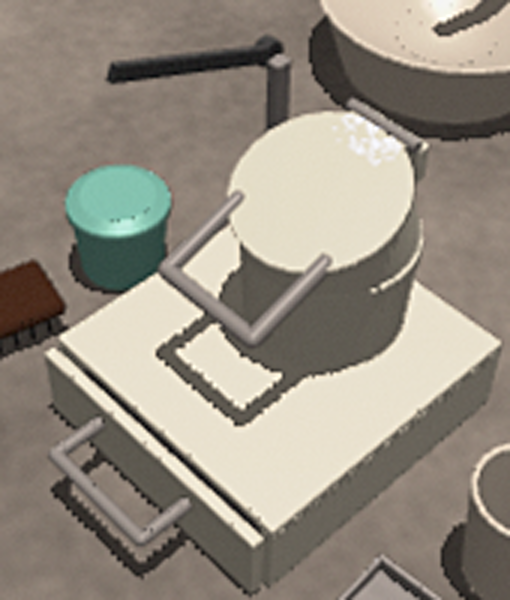

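```bash
cat > h.py <<'E'
import numpy as np
from station import r
from scipy.spatial.transform import Rotation as R
def ray(c,u,v):
    d=R.from_rotvec(c["orientation"]).apply([(u-c["mtx"][0,2])/c["mtx"][0,0],(v-c["mtx"][1,2])/c["mtx"][1,1],1]); return np.array(c["xyz"]),d/np.linalg.norm(d)
def tri(c1,p1,c2,p2):
    A=[];b=[]
    for c,p in((c1,p1),(c2,p2)):
        o,d=ray(c,*p);M=np.eye(3)-np.outer(d,d);A.append(M);b.append(M@o)
    A=np.vstack(A);b=np.hstack(b);x=np.linalg.lstsq(A,b,rcond=None)[0];return x,np.linalg.norm(A@x-b)
E
python3 - <<'E'
from h import *
c1=r.camera("scene");c2=r.camera("side")
S=lambda p:(p[0]/4+230,p[1]/4+120); D=lambda p:(p[0]/3+230,p[1]/3+110)
for n,a,b in [("hL",(168,338),(57,455)),("hR",(88,458),(142,537)),("bL",(315,292),(170,265)),("bR",(238,418),(252,335)),("tip",(412,60),(112,71)),("piv",(682,230),(268,50))]:
    x,e=tri(c1,S(a),c2,D(b)); print(n,x.round(4),round(e,4))
E
```

```text
hL [ 0.4808 -0.004   0.0421] 0.0017
hR [ 0.506  -0.0885  0.043 ] 0.0027
bL [0.5806 0.0196 0.1611] 0.0017
bR [ 0.6016 -0.0553  0.1585] 0.0016
tip [0.5784 0.0911 0.2682] 0.0003
piv [0.7096 0.1303 0.2167] 0.0023
```

```bash
cat >> h.py <<'E'
def plan(p,Rf,n,maxa=7.1):
    "rows from current measured pose to p,Rf (Rotation)"
    s=r.read_state();p0=np.array(s["eef_pos"]);R0=R.from_rotvec(s["tool_rot"])
    w=(R0.inv()*Rf).as_rotvec()/n
    q=R0;d=(np.array(p)-p0)/n
    print("dr/row",np.degrees(w).round(2))
    for i in range(n):
        print(i,(q.inv().apply(d)*1000).round(1).tolist());q=q*R.from_rotvec(w)
YAW=np.radians(16.3)
X=np.array([np.cos(YAW),np.sin(YAW),0]);Y=np.array([-np.sin(YAW),np.cos(YAW),0]);Z=np.array([0,0,1.])
def tool(t):
    "tool tilted t rad about bin y: z=(sin t,0,-cos t) in bin; tool y = along bin x at t=0"
    z=np.sin(t)*X-np.cos(t)*Z; y=np.cos(t)*X+np.sin(t)*Z; x=np.cross(y,z)
    return R.from_matrix(np.c_[x,y,z])
E
python3 - <<'E'
from h import *
plan([.4925,-.047,.15],tool(0),17)
E
```

```text
dr/row [ 0.    0.   -5.08]
0 [26.3, -25.8, 4.8]
1 [28.5, -23.4, 4.8]
2 [30.4, -20.7, 4.8]
3 [32.2, -18.0, 4.8]
4 [33.6, -15.0, 4.8]
5 [34.8, -12.0, 4.8]
6 [35.8, -8.9, 4.8]
7 [36.4, -5.7, 4.8]
8 [36.8, -2.4, 4.8]
9 [36.8, 0.9, 4.8]
10 [36.6, 4.1, 4.8]
11 [36.1, 7.3, 4.8]
12 [35.3, 10.5, 4.8]
13 [34.2, 13.6, 4.8]
14 [32.9, 16.6, 4.8]
15 [31.3, 19.4, 4.8]
16 [29.5, 22.1, 4.8]
```

```bash
python3 -m handwheel '{"dr":[[0,0,-5],[0,0,-5],[0,0,-5],[0,0,-5],[0,0,-5]],"travel":[[26,-26,3],[28.5,-23,3],[30.5,-21,3],[32,-18,3],[33.5,-15,3]],"fingers":[-0.2,-0.2,-0.2,-0.2,-0.2]}' 40
python3 -m handwheel '{"dr":[[0,0,-5],[0,0,-5],[0,0,-5],[0,0,-5],[0,0,-5]],"travel":[[35,-12,4],[36,-9,4],[36,-6,4],[37,-2,4],[37,1,4]],"fingers":[-0.2,-0.2,-0.2,-0.2,-0.2]}'
python3 - <<'E'
from h import *
plan([.4925,-.047,.13],tool(0),7)
E
```

```text
clock: 1.62
eef_pos: [0.3013, -0.4441, 0.2163]
tool_rot: [2.901, 1.205, -0.0]
wrist_force: [0.8, -0.5, -1.2]
finger_gap: 0.0347
clock: 2.03
eef_pos: [0.3833, -0.2788, 0.1965]
tool_rot: [2.571, 1.804, 0.0]
wrist_force: [0.5, 0.7, -0.1]
finger_gap: 0.034
dr/row [ 0.01  0.01 -5.17]
0 [36.4, 3.4, 9.5]
1 [36.0, 6.7, 9.5]
2 [35.2, 9.9, 9.5]
3 [34.2, 13.0, 9.5]
4 [32.9, 16.1, 9.5]
5 [31.3, 19.0, 9.5]
6 [29.5, 21.7, 9.5]
```

```bash
python3 -m handwheel '{"dr":[[0,0,-5.2],[0,0,-5.2],[0,0,-5.2],[0,0,-5.2],[0,0,-5.2]],"travel":[[36.5,3.5,9.5],[36,6.5,9.5],[35,10,9.5],[34,13,9.5],[33,16,9.5]],"fingers":[-0.2,-0.2,-0.2,-0.2,-0.2]}'
python3 -m handwheel '{"dr":[[0,0,-5.2],[0,0,-5.2],[0,0,0]],"travel":[[31,19,9.5],[29.5,21.5,9.5],[0,0,0]],"fingers":[-0.2,-0.2,-0.2]}'
python3 - <<'E'
from h import *
import cv2
plan([.4925,-.047,.10],tool(0),1)
for n in ["side","wrist"]:
    c=r.camera(n); cv2.imwrite(f"pics/{n}1.png",c["pixels"])
    for l in ["drawer_handle","flap_bar"]: print(n,l,[(x["conf"],x["at"]) for x in r.tip_of(c,l)[:2]])
E
```

```text
clock: 2.45
eef_pos: [0.4618, -0.1138, 0.1487]
tool_rot: [2.1, 2.336, 0.0]
wrist_force: [1.1, 0.1, -0.0]
finger_gap: 0.0342
clock: 2.7
eef_pos: [0.4946, -0.0411, 0.1292]
tool_rot: [-1.867, -2.525, -0.008]
wrist_force: [0.2, 1.0, 0.4]
finger_gap: 0.0339
dr/row [ 0.2  -0.25  0.75]
0 [-5.2, -3.9, 29.2]
side drawer_handle [(0.69, [0.4912, -0.045, 0.0458])]
side flap_bar [(0.89, [0.5858, -0.0151, 0.1599])]
wrist drawer_handle [(0.57, [0.4881, -0.0447, 0.0455]), (0.38, [0.6095, 0.1886, -0.001])]
wrist flap_bar [(0.67, [0.5875, -0.0164, 0.1607])]
```

View pics/side1.png

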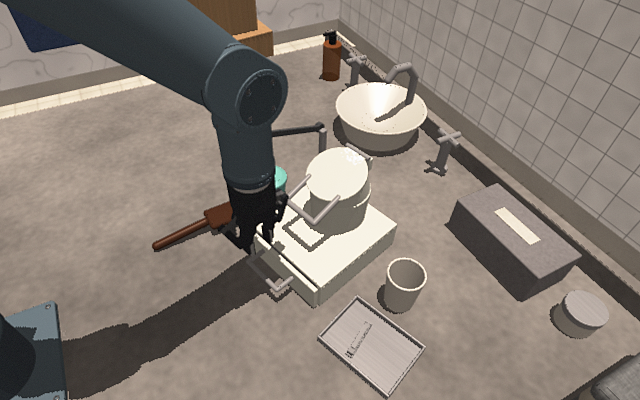

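View pics/wrist1.png

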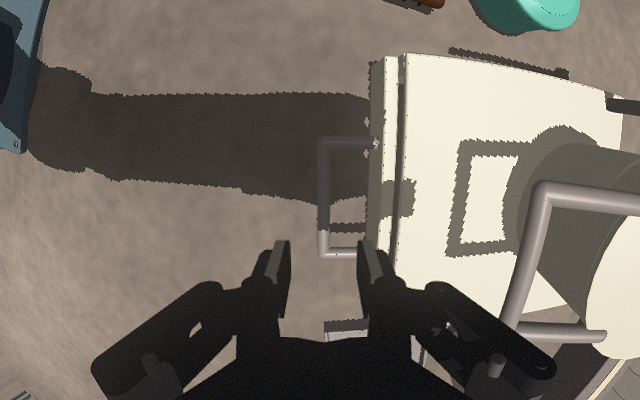

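The wrist view shows the handle bar at column 323, vertical from rows 140 to 250, between the fingers at columns 285 and 370. I'm going straight down over it.

```bash
python3 -m handwheel '{"dr":[[0.2,-0.2,0.7],[0,0,0],[0,0,0]],"travel":[[-5,-4.5,30],[0,0,32],[0,0,0]],"fingers":[-0.2,-0.2,-0.2]}'
python3 - <<'E'
from h import *
plan([.4912,-.0465,.027],tool(0),1)
E
```

```text
clock: 3.25
eef_pos: [0.4854, -0.0571, 0.064]
tool_rot: [-1.9, -2.495, 0.015]
wrist_force: [-1.6, 0.5, 0.7]
finger_gap: 0.034
dr/row [-0.63  0.09 -0.88]
0 [8.7, 8.8, 36.9]
```

```bash
python3 -m handwheel '{"dr":[[0,0,0]],"travel":[[0,0,0]],"fingers":[-0.2]}'
python3 - <<'E'
from h import *
plan([.4912,-.0465,.027],tool(0),1)
E
```

```text
clock: 3.33
eef_pos: [0.4879, -0.0563, 0.0673]
tool_rot: [-1.901, -2.499, 0.011]
wrist_force: [-0.2, 0.1, 0.9]
finger_gap: 0.0344
dr/row [-0.38  0.16 -0.8 ]
0 [8.7, 6.0, 40.3]
```

```bash
python3 -m handwheel '{"dr":[[-0.3,0.1,-0.8],[0,0,0],[0,0,0],[0,0,0]],"travel":[[8,4,0],[0,0,18],[0,0,20],[0,0,0]],"fingers":[-0.2,-0.2,-0.2,-0.2]}'
python3 -m handwheel '{"dr":[[0,0,0],[0,0,0]],"travel":[[0,0,0],[0,0,0]],"fingers":[-0.2,-0.2]}'
python3 - <<'E'
from h import *
import cv2
plan([.4912,-.0465,.027],tool(0),1)
c=r.camera("wrist"); cv2.imwrite(f"pics/wrist2.png",c["pixels"])
E
```

```text
clock: 3.67
eef_pos: [0.4907, -0.0461, 0.0293]
tool_rot: [1.88, 2.515, 0.0]
wrist_force: [-1.5, 0.2, 0.4]
finger_gap: 0.0344
clock: 3.83
eef_pos: [0.4923, -0.0465, 0.0314]
tool_rot: [1.88, 2.512, 0.003]
wrist_force: [0.2, -1.1, -0.2]
finger_gap: 0.0343
dr/row [0.23 0.14 0.09]
0 [0.3, -1.1, 4.4]
```

View pics/wrist2.png

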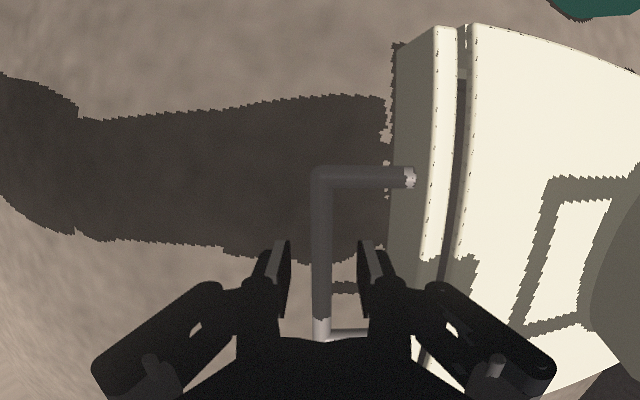

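The handle bar at column 322 now lies between the fingers (columns 280 to 368). I'll close on it.

```bash
python3 -m handwheel '{"dr":[[0,0,0],[0,0,0],[0,0,0],[0,0,0],[0,0,0]],"travel":[[0,0,3],[0,0,0],[0,0,0],[0,0,0],[0,0,0]],"fingers":[-1,-1,-1,-1,-1]}' 40
```

```text
clock: 4.3
eef_pos: [0.4915, -0.0469, 0.0273]
tool_rot: [1.881, 2.512, 0.001]
wrist_force: [-0.1, 0.3, 7.0]
finger_gap: 0.0085
```

```bash
python3 -m handwheel '{"dr":[[0,0,0],[0,0,0],[0,0,0],[0,0,0],[0,0,0]],"travel":[[0,-10,0],[0,-15,0],[0,-15,0],[0,-8,0],[0,0,0]],"fingers":[-1,-1,-1,-1,-1]}' 40
python3 - <<'E'
from h import *
p=np.array(r.read_state()["eef_pos"])-[.4915,-.0469,.0273];print(p@X,p@Y,p@Z)
E
```

```text
clock: 4.72
eef_pos: [0.4433, -0.0609, 0.0273]
tool_rot: [1.882, 2.513, -0.001]
wrist_force: [-1.2, 0.6, 9.2]
finger_gap: 0.0085
-0.05021125385370596 9.656418991431762e-05 -4.9225451454009556e-05
```

```bash
python3 -m handwheel '{"dr":[[0,0,0],[0,0,0],[0,0,0],[0,0,0]],"travel":[[0,-4,0],[0,-3,0],[0,0,0],[0,0,0]],"fingers":[-1,-1,-1,-1]}' 40
python3 - <<'E'
from h import *
p=np.array(r.read_state()["eef_pos"])-[.4915,-.0469,.0273];print(p@X,p@Y,p@Z)
E
```

```text
clock: 5.05
eef_pos: [0.4425, -0.0611, 0.0274]
tool_rot: [1.877, 2.51, 0.012]
wrist_force: [9.7, 1.9, -6.2]
finger_gap: 0.0082
-0.051045405645390805 0.00011184350128813487 0.00010439695595962015
```

```bash
python3 -m handwheel '{"dr":[[0,0,0],[0,0,0],[0,0,0],[0,0,0],[0,0,0]],"travel":[[0,4,0],[0,0,0],[0,0,0],[0,0,0],[0,0,-20]],"fingers":[-0.2,-0.2,-0.2,-0.2,-0.2]}' 40
python3 -m handwheel '{"dr":[[0,0,0],[0,0,0],[0,0,0],[0,0,0],[0,0,0]],"travel":[[0,0,-40],[0,0,-40],[0,0,-40],[0,0,-40],[0,0,0]],"fingers":[-0.2,-0.2,0,0,0]}'
python3 - <<'E'
from h import *
import cv2
for n in ["side","scene"]:
    c=r.camera(n); cv2.imwrite(f"pics/{n}3.png",c["pixels"])
    for l in ["drawer_handle","flap_bar","pointer_tip","flap"]: print(n,l,[(x["conf"],x["at"]) for x in r.tip_of(c,l)[:2]])
E
```

```text
clock: 5.47
eef_pos: [0.4391, -0.061, 0.0446]
tool_rot: [-1.881, -2.513, 0.005]
wrist_force: [-0.2, -0.4, -0.2]
finger_gap: 0.0344
clock: 5.88
eef_pos: [0.4453, -0.0612, 0.213]
tool_rot: [1.876, 2.505, 0.007]
wrist_force: [1.4, -0.4, 0.2]
finger_gap: 0.0425
side drawer_handle [(0.93, [0.44, -0.0596, 0.0453])]
side flap_bar [(0.78, [0.5898, -0.0193, 0.162])]
side pointer_tip [(0.91, [0.5771, 0.0898, 0.2699])]
side flap [(0.95, [0.7397, 0.0261, 0.2161]), (0.72, [0.7264, -0.1955, 0.0005])]
scene drawer_handle [(0.94, [0.4425, -0.0608, 0.0454])]
scene flap_bar [(0.68, [0.5839, -0.0217, 0.1593])]
scene pointer_tip [(0.86, [0.572, 0.0895, 0.2695])]
scene flap [(0.79, [0.7379, 0.0258, 0.2122]), (0.71, [0.6082, 0.1862, 0.0026])]
```

View pics/side3.png

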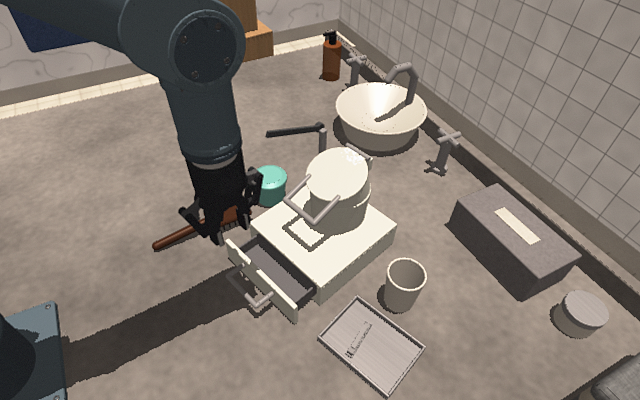

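```bash
cat >> h.py <<'E'
H=np.array([.7390,.0256,.216])
def pose(phi,back):
    "TCP pose for flap front angle phi (up +), tip `back` m short of the grasp"
    b=H-.167*np.cos(phi)*X+.167*np.sin(phi)*Z
    T=tool(-phi); return b+(.019-back)*T.apply([0,0,1]),T
E
python3 - <<'E'
from h import *
p,T=pose(-.35,.06);print(p);plan(p,T,5)
E
```

```text
[ 0.57493659 -0.0223755   0.19725035]
dr/row [-4.01  0.    0.02]
0 [-0.2, 27.8, 1.7]
1 [-0.2, 27.6, 3.7]
2 [-0.2, 27.3, 5.6]
3 [-0.2, 26.8, 7.5]
4 [-0.2, 26.3, 9.3]
```

```bash
python3 -m handwheel '{"dr":[[-4,0,0],[-4,0,0],[-4,0,0],[-4,0,0],[-4,0,0]],"travel":[[0,28,2],[0,27.5,4],[0,27,5.5],[0,27,7.5],[0,26,9]],"fingers":[-0.2,-0.2,-0.2,-0.2,-0.2]}'
python3 -m handwheel '{"dr":[[0,0,0],[0,0,0],[0,0,0]],"travel":[[0,0,0],[0,0,0],[0,0,0]],"fingers":[-0.2,-0.2,-0.2]}'
python3 - <<'E'
from h import *
import cv2
for b in (.06,0):
  p,T=pose(-.35,b);plan(p,T,1)
c=r.camera("wrist"); cv2.imwrite(f"pics/wrist4.png",c["pixels"])
print([(x["conf"],x["at"]) for x in r.tip_of(c,"flap_bar")[:2]],pose(-.35,.019)[0])
E
```

```text
clock: 6.8
eef_pos: [0.576, -0.0214, 0.1977]
tool_rot: [1.737, 2.322, 0.414]
wrist_force: [0.3, -0.6, -0.2]
finger_gap: 0.0341
clock: 7.05
eef_pos: [0.5739, -0.022, 0.1974]
tool_rot: [1.74, 2.325, 0.408]
wrist_force: [0.6, -0.5, 0.1]
finger_gap: 0.0338
dr/row [-0.1   0.04  0.1 ]
0 [-0.7, 0.8, 0.4]
dr/row [-0.1   0.04  0.1 ]
0 [-0.6, 0.9, 60.4]
[(0.94, [0.5867, -0.0141, 0.16])] [ 0.58843031 -0.01842966  0.15873607]
```

View pics/wrist4.png

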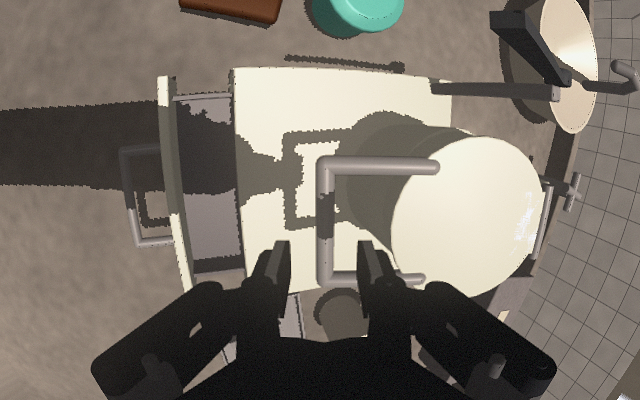

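The wrist view shows the flap bar vertical at column 325, between the fingers at 285 and 365. I'm going in.

```bash
python3 -m handwheel '{"dr":[[0,0,0],[0,0,0],[0,0,0],[0,0,0]],"travel":[[0,1,20],[0,0,20],[0,0,20],[0,0,0]],"fingers":[-0.2,-0.2,-0.2,-0.2]}'
python3 -m handwheel '{"dr":[[0,0,0],[0,0,0],[0,0,0],[0,0,0],[0,0,0]],"travel":[[0,0,0],[0,0,0],[0,0,0],[0,0,0],[0,0,0]],"fingers":[-0.2,-1,-1,-1,-1]}' 40
python3 - <<'E'
from h import *
p,T=pose(-.35,0);plan(p,T,1)
E
```

```text
clock: 7.48
eef_pos: [0.594, -0.0156, 0.1391]
tool_rot: [1.741, 2.327, 0.407]
wrist_force: [-1.1, -0.4, 0.1]
finger_gap: 0.0339
clock: 7.9
eef_pos: [0.5942, -0.0166, 0.1426]
tool_rot: [1.74, 2.324, 0.407]
wrist_force: [-5.5, -1.1, 3.7]
finger_gap: 0.0106
dr/row [-0.07  0.12  0.08]
0 [-0.1, -0.1, 1.7]
```

```bash
python3 -m handwheel '{"dr":[[1.5,0,0],[3,0,0],[3,0,0],[3,0,0],[3,0,0]],"travel":[[0,-0.5,-4.4],[0,-0.8,-8.8],[0,-0.8,-8.8],[0,-0.8,-8.8],[0,-0.8,-8.8]],"fingers":[-1,-1,-1,-1,-1]}' 60
python3 - <<'E'
from h import *
s=r.read_state();T=R.from_rotvec(s["tool_rot"]).as_matrix()
phi=np.arctan2(T[:,1]@-Z,T[:,1]@X);print("phi tool",phi)
b=s["eef_pos"]-.019*T[:,2]-H;print("phi pos",np.arctan2(b[2],-b@X),np.hypot(b[2],b@X),b@Y)
E
```

```text
clock: 8.32
eef_pos: [0.5816, -0.0202, 0.1807]
tool_rot: [1.84, 2.457, 0.137]
wrist_force: [1.7, -0.5, -1.5]
finger_gap: 0.0098
phi tool -0.11265689858499571
phi pos -0.09858733411524045 0.16685758638447978 0.00023841766063072568
```

Tracking well. Continuing.

```bash
python3 -m handwheel '{"dr":[[3,0,0],[3,0,0],[3,0,0],[3,0,0],[3,0,0]],"travel":[[0,-0.8,-8.8],[0,-0.8,-8.8],[0,-0.8,-8.8],[0,-0.8,-8.8],[0,-0.8,-8.8]],"fingers":[-1,-1,-1,-1,-1]}' 60
python3 -m handwheel '{"dr":[[3,0,0],[3,0,0],[3,0,0],[3,0,0],[0,0,0]],"travel":[[0,-0.8,-8.8],[0,-0.8,-8.8],[0,-0.8,-8.8],[0,-0.8,-8.8],[0,0,0]],"fingers":[-1,-1,-1,-1,-1]}'
cat > m.py <<'E'
from h import *
s=r.read_state();T=R.from_rotvec(s["tool_rot"]).as_matrix()
phi=np.arctan2(T[:,1]@-Z,T[:,1]@X);print("phi tool",phi)
b=s["eef_pos"]-.019*T[:,2]-H;print("phi pos",np.arctan2(b[2],-b@X),np.hypot(b[2],b@X),b@Y)
E
python3 m.py
```

```text
clock: 8.73
eef_pos: [0.5784, -0.0212, 0.2249]
tool_rot: [-1.828, -2.441, 0.182]
wrist_force: [3.1, -0.2, -2.1]
finger_gap: 0.0098
clock: 9.15
eef_pos: [0.5837, -0.0196, 0.2594]
tool_rot: [-1.738, -2.321, 0.42]
wrist_force: [-0.4, -2.2, -1.8]
finger_gap: 0.0098
phi tool 0.3563592606665423
phi pos 0.3755184310068089 0.1667598926275339 0.0002468370976171007
```

```bash
python3 -m handwheel '{"dr":[[0,0,0],[0,0,0],[0,0,0],[0,0,0],[0,0,0]],"travel":[[0,0,0],[0,0,0],[0,0,0],[0,0,0],[0,0,0]],"fingers":[-1,-1,-1,-1,-1]}'; python3 m.py
python3 - <<'E'
from h import *
import cv2
for n in ["side","scene","wrist"]:
    c=r.camera(n); cv2.imwrite(f"pics/{n}5.png",c["pixels"])
    for l in ["drawer_handle","flap_bar","pointer_tip","flap","denture_cup","tumbler","tray","hairbrush"]: print(n,l,[(x["conf"],x["at"]) for x in r.tip_of(c,l)[:1]])
E
```

```text
clock: 9.57
eef_pos: [0.5832, -0.0198, 0.258]
tool_rot: [-1.741, -2.323, 0.416]
wrist_force: [5.6, -1.4, -4.1]
finger_gap: 0.0095
phi tool 0.35264866099185493
phi pos 0.3668800494813495 0.16681718491961636 0.0002374557355826616
side drawer_handle [(0.64, [0.4401, -0.0601, 0.0472])]
side flap_bar [(0.74, [0.59, -0.0155, 0.2768])]
side pointer_tip [(0.7, [0.725, -0.1976, 0.002])]
side flap [(0.69, [0.7278, -0.1954, 0.0026])]
side denture_cup [(0.83, [0.6091, 0.1816, -0.0012])]
side tumbler [(0.61, [0.7252, -0.1979, 0.0005])]
side tray [(0.61, [0.6176, -0.2516, 0.0021])]
side hairbrush [(0.89, [0.4294, 0.1556, 0.004])]
scene drawer_handle [(0.94, [0.4452, -0.0614, 0.0472])]
scene flap_bar [(0.79, [0.5871, -0.0205, 0.2752])]
scene pointer_tip [(0.95, [0.5741, 0.0865, 0.2689])]
scene flap [(0.61, [0.7361, 0.0246, 0.2128])]
scene denture_cup [(0.93, [0.6088, 0.1863, 0.0011])]
scene tumbler [(0.98, [0.7275, -0.1934, -0.0026])]
scene tray [(0.7, [0.62, -0.2535, 0.0028])]
scene hairbrush [(0.57, [0.4441, -0.0609, 0.049])]
wrist drawer_handle [(0.82, [0.4405, -0.0588, 0.044])]
wrist flap_bar [(0.73, [0.5864, -0.0188, 0.2768])]
wrist pointer_tip [(0.7, [0.5778, 0.0838, 0.2687])]
wrist flap [(0.93, [0.7362, 0.0245, 0.2173])]
wrist denture_cup [(0.84, [0.6072, 0.1862, -0.0019])]
wrist tumbler []
wrist tray []
wrist hairbrush [(0.98, [0.4292, 0.1563, -0.0014])]
```

View pics/side5.png

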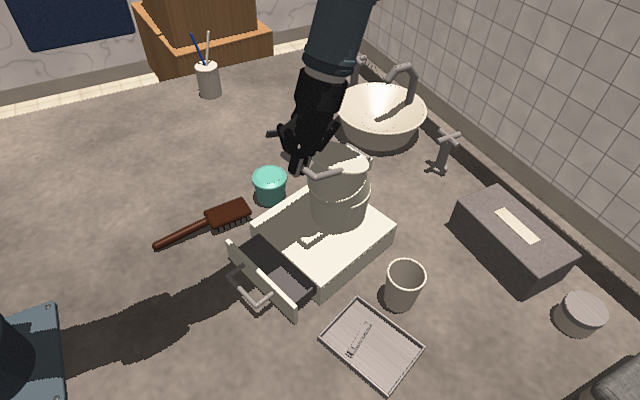

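View pics/wrist5.png

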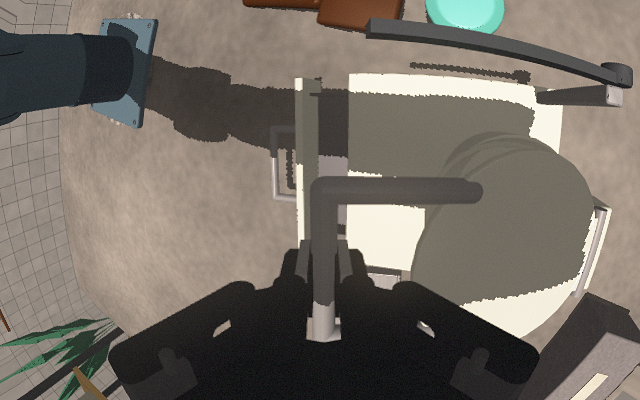

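View pics/scene5.png

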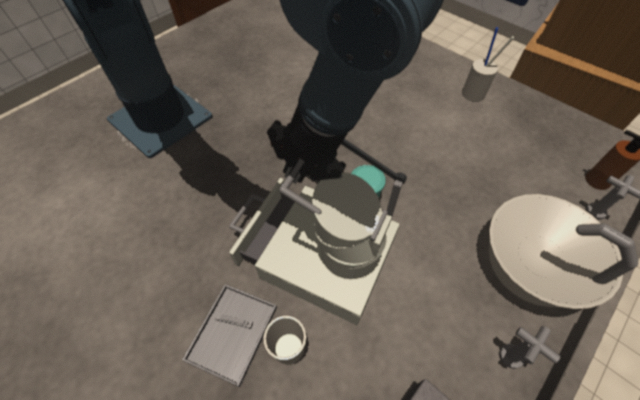

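The three views agree. The flap is about 0.367 rad above level and the pointer about 0.36. The bar is in the jaws (wrist column 325), the drawer is out and the neighbours haven't moved. One last steadiness check before I hand in.

```bash
python3 -m handwheel '{"dr":[[0,0,0],[0,0,0],[0,0,0],[0,0,0],[0,0,0]],"travel":[[0,0,0],[0,0,0],[0,0,0],[0,0,0],[0,0,0]],"fingers":[-1,-1,-1,-1,-1]}'; python3 m.py
python3 -c "
from station import r
print(r.close_job())"
```

```text
clock: 11.33
eef_pos: [0.5832, -0.0198, 0.258]
tool_rot: [-1.741, -2.323, 0.416]
wrist_force: [5.3, -0.3, -3.4]
finger_gap: 0.0098
phi tool 0.352656257598276
phi pos 0.36704516424771094 0.16683089634875203 0.00022673250995739708
the job is handed in; nothing more can be done
None
```

I pulled the drawer out to its stop by its handle. I then gripped the flap bar, swung the flap up parallel with the pointer, and handed the job in at about 11.3 s still holding it. The station gave no verdict.

- **Flap angle:** the flap is about 0.367 rad above level by bar position and 0.353 by tool tilt. The pointer measured 0.355 to 0.364, so they match to about 0.01 rad (limit 0.08).
- **Hold:** over the last reading interval the tool pose did not change. The fingers were closed on the bar at 9.8 mm; the bar is 12 mm thick, but the drawer handle also read about 1.5 mm under its size.
- **Drawer:** it moved 51 mm before hitting the stop, where I felt about 10 N. The handle was still at the position expected for a full 55 mm opening.
- **Surroundings:** the pointer tip, denture cup, tumbler, tray and hairbrush measured within a few mm of their starting places. I did not measure the nail clipper separately, but it still lay in the tray in the last pictures.
- **Disagreements:** the networks gave some wrong detections. In the last side view, for example, they put the pointer tip and the flap on the tumbler. I discarded those because the other views agreed with my own triangulation.

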